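Free the battery cassette from its charging dock

TASK

Take the battery cassette out of its charging dock: first lift the red-handled keeper bar up off its two pins and set it down (do not drop it) on the clear patch of bench top to the left of the power supply, and let go of it. Then pinch the cassette's two orange side catches together and, keeping them pinched, lift the cassette straight up out of the dock. Finish still holding it upright and still above the dock, about 10 cm higher than where it sat, and leave the other things on the bench where they are.

Things in the scene. Friction and masses are not known exactly. Their poses are not given: they have to be found in the camera images.
- dock: charging dock, fixed to the bench: black base plate 168 x 92 x 8 mm, grey walls 98 x 80 mm outside, top 36 mm above the bench. Origin: on the bench under the seat's centre; x along the base's long side, y across it to the left catch, z up. Yaw within 0.3 rad. A bench power supply, 125 mm high, stands to its left (y 0.0 to 0.22, x 0.44 to 0.63 m). Clear bench for the keeper: x 0.41 to 0.56, y 0.25 to 0.46 m
- dock_pin (a point): tip of the dock's far pin (x = +68 mm, y = 0 in the dock's frame), 106 mm above the bench; its twin stands at x = -68 mm. Each pin is 7 mm thick and 15 mm long, on a post 13 to 18 mm thick whose shoulder, 91 mm above the bench, carries the keeper bar
- dock_seat (a point): centre of the dock's seat floor, 8 mm above the bench, on which the cassette sits with 1.5 mm of play on each side. Lips in the two long walls, 26 to 36 mm above the bench, hold the lugs of the cassette's catches down until both catches are pressed in
- keeper_grip (a point): centre of the keeper's red fin (x along the bar, z up): 15 mm above the bar's top face, 21 mm above its underside. Loose steel bar 160 x 20 x 6 mm, 0.12 kg, 12 mm holes 12 mm from its ends over the dock's pins; it lies 3 mm above the cassette and locks it in. Lift it over 15 mm straight up to clear the pins. The fin is 40 (x) by 12 (y) mm, 30 mm high
- cassette_mid (a point): centre of the battery cassette, a loose grey block 80 x 50 x 80 mm (x, y, z), about 0.26 kg; this point is 40 mm above its underside. It sits in the dock with its axes along the dock's, underside 8 mm and top 88 mm above the bench, 52 mm of it above the dock's walls
- catch_left_face (a point): centre of the outer face of the left catch's orange paddle, on the cassette's +y side: 14 mm wide (x), 32 mm high, centre 20 mm above the cassette's (68 mm above the bench when docked), 6 mm proud of the cassette's side: 62 mm across both paddles, 50 mm across the body. The point moves with the catch
- catch_right_face (a point): the same point of the right catch, on the cassette's -y side
- catch_left (a joint): travel of the left catch into the cassette, m: 0 = sprung out (latched), 0.006 = flush with the cassette's side, where the fingers meet the body. Clear of the dock's lip from about 0.0045. Spring: 3 N to start, 6 N when flush; springs back when let go. Pinched flush, the cassette is carried by friction of the fingers on catches and body
- catch_right (a joint): the same for the right catch, on the cassette's -y side
- cassette_foot (a point): centre of the cassette's underside, axes as the cassette's
- tape_clear: bystander: small whitish roll of tape lying flat, 56 mm across, 18 mm high, loose beyond the dock; origin at the centre of its underside. Leave alone
- jar_white: bystander: white jar, 69 mm across, 95 mm high, standing loose beyond the clear patch of bench on the left; origin at the centre of its underside. Leave alone
- pcb_green: bystander: green circuit board, 52 x 69 x 8 mm, lying loose beyond the dock; origin at the centre of its underside. Leave alone
- connector_1: bystander: small orange connector block, 22 x 34 x 22 mm, loose in front of the power supply; origin at the centre of its underside. Leave alone

How it is judged:
By the outcome, as a careful person would: the job done as asked, in the order asked, and still so for the second after the job is handed in, while the arm keeps its last pose, push and grip.
It also fails if it takes over 58 s, if anything falls off the work surface, if the arm or the gripper's body presses on something with over 40 N, if the wrist force passes 120 N, or if a joint passes its speed limit or range.

ROBOT

A 7-joint arm with a two-finger parallel gripper is mounted at the origin on a cart in front of the work surface, level with it; the furniture and walls round the work are solid. World frame = base frame: x ahead of the robot, y to its left, z up, the work surface at z = 0. Lengths are in m, angles in rad, forces in N, time in s.
With the tool pointing down it reaches from about 0.425 to 0.925 m from the base axis. Payload 6.8 kg.
Tool frame: the origin (TCP) lies on the centre line of the jaws, within the pads' length; the fingertips stand 14 mm ahead of it and the grasp point (between the pads) lies 5 mm behind it (r.tips_ahead is the distance from the TCP to the fingertips, in m); z points along the fingers, y is the line along which they close (so a half turn about z gives the same grasp; the last joint's range is limited). The gripper opens to 85 mm and grips with 20 to 120 N. Pads are 22 mm wide; open, the fingers measure 114 mm over their backs; the gripper's body (76 mm by 85 mm) begins 54 mm behind the grasp point. The pads swing forward as they close: fully open they stand 13 mm farther back than shut.
Start: joints at [-1.258, 0.477, 0.022, 1.555, -0.011, 1.109, -0.083], TCP at [0.276, 0.616, 0.245] pointing down, gripper open.
Joint ranges: [-2.96, 2.96], [-0.34, 2.1], [-1.41, 1.46], [0.24, 2.44], [-1.37, 4.51], [0.17, 1.92], [-2.96, 2.96]. Speed limits (rad/s): [2.39, 2.39, 3.14, 3.14, 3.14, 3.14, 3.14].

INTERFACE

Orientations are given as a rotation vector (axis times angle).
In Python, from bench import r, eyes gives the robot as it stands.
- The arm moves only by the tool step_arm, never from a script. Its argument "rows" is a list of rows, each a list of 6 numbers: the shift along the world's x, y, z in units of 60 cm (1.0 is 60 cm), then the turn, a rotation vector about the world's x, y, z in units of pi rad (1.0 is pi rad). In form: [[x, y, z, rx, ry, rz], ...]. A call has 1 to 5 rows; each row is the pose to reach, as a shift and turn from the pose commanded when the call began, turning the shorter way round; what a row does not reach only later rows make up. A row lasts 1/12 s, in which the tool goes at most 41.7 mm and 7.16 degrees, less where a joint would pass 70% of its speed; a pose out of reach is approached as far as the arm can. A call with a number of a shift or a turn outside -1 to 1 is refused whole. A call with a gripper value outside its range is refused whole. "jaw" is the closure, from 0 (fully open) to 1 (shut), set as the call begins (left out, the last holds). The fingers move at their own pace and stop on an object; "squeeze" is the grip in N (left out, the last holds). Time passes only in rows, so rows that repeat a pose let the fingers close. It gives the time, the measured TCP pose, the force, the opening and the grip force at its end, in the units of the state.
- r.get_obs(): the state, without advancing time (a new reading comes with each control period).
- eyes.grab_frame(name): name is "side" or "top"; returns the picture (420x560x3 uint8, red, green, blue); there is no depth.
- eyes.camera_info(name): a dict with "mtx" (3x3 intrinsics, pixels), "extrinsics" (4x4, takes a point from camera to world coordinates). Camera axes: x right, y down, z forward; pixel columns grow to the right and rows downward; lengths in m; the calibration is good to about 2 mm. A picture is of the moment at which its call begins. camera_info takes no time and is no camera call.
- r.hand_in(): hands the job in; it is judged then, once.
The state is a dict: "clock": time; "joints": joint angles; "qvel": joint speeds; "tau": joint torques, N m; "tcp_pos": TCP position; "orientation": TCP orientation; "contact_force": force on the tool from outside, world axes, zero at the start; "moment": the same for the moment, N m; "grip_width": finger opening in m; "gripper_force": force on a finger pad.
Only numpy, scipy, OpenCV 4.12 (cv2) and the standard library are available. Lean on these libraries where they do the work, as an engineer would, in place of code of your own. Each camera call takes 0.05 s, during which the arm holds its last target. There are 200 camera calls.

## Working session

There is one attempt and no reset: what is moved stays moved. The work goes in short steps, Python scripts to look and compute and a tool call to move; the robot and the scene stay as the last step left them, time stands still between calls to the robot, and variables do not carry over. Pictures are saved under pics/ and viewed, at most 10 in all, crops included, and the job is handed in when it is done.

Besides the shell and the picture viewer there is one more tool, called after "Call:" as name(argument=value, ...) on one line, values as JSON. step_arm: Moves the arm, as the interface text tells. Shifts and turns lie within -1 to 1; 1 stands for 60 cm of shift or pi rad of turn. Its arguments: {"type":"object","properties":{"rows":{"type":"array"},"jaw":{"type":"number"},"squeeze":{"type":"number"}},"required":["rows"]}

```bash
ls; mkdir -p pics; python3 - <<'E'
from bench import r, eyes
import cv2,numpy as np
o=r.get_obs(); print({k:np.round(v,3).tolist() for k,v in o.items()})
for n in ("side","top"):
    im=eyes.grab_frame(n); cv2.imwrite(f"pics/{n}0.png",im[:,:,::-1]); c=eyes.camera_info(n); print(n,np.round(c["mtx"],1).tolist(),np.round(c["extrinsics"],3).tolist())
E
```

```text
pics
{'clock': 0.0, 'joints': [-1.258, 0.478, 0.022, 1.556, -0.012, 1.109, -0.083], 'qvel': [0.001, -0.001, -0.001, -0.0, 0.002, -0.001, 0.0], 'tau': [0.001, -59.646, 1.609, -28.119, 0.013, 0.009, 0.0], 'tcp_pos': [0.275, 0.616, 0.244], 'orientation': [-0.656, -3.072, 0.003], 'contact_force': [0.386, 0.669, 0.171], 'moment': [-0.004, 0.011, 0.035], 'gripper_force': 0.0, 'grip_width': 0.086}
side [[466.6, 0.0, 284.2], [0.0, 466.6, 212.8], [0.0, 0.0, 1.0]] [[0.983, -0.111, 0.145, 0.361], [-0.183, -0.595, 0.783, -0.802], [-0.0, -0.796, -0.605, 0.791], [0.0, 0.0, 0.0, 1.0]]
top [[393.8, 0.0, 273.1], [0.0, 393.8, 205.8], [0.0, 0.0, 1.0]] [[0.025, -0.984, 0.177, 0.374], [-0.999, -0.029, -0.021, 0.1], [0.026, -0.176, -0.984, 0.963], [0.0, 0.0, 0.0, 1.0]]
```

View pics/side0.png

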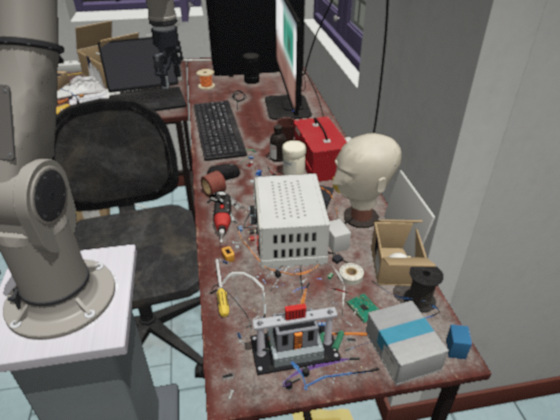

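View pics/top0.png

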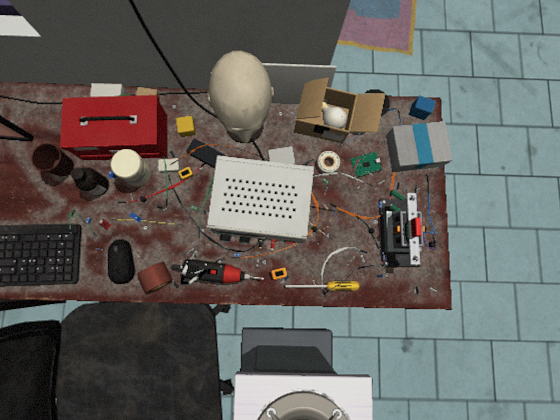

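The side view shows the dock with the red fin near (295,312) and the bar spanning about (253–337, 318). The top view shows the fin near (418,228) and the white bar along column ~413, rows 193–267. Next I'll measure the fin, the bar and the patch.

```bash
cat > h.py <<'E'
import cv2,numpy as np
from bench import r, eyes
def ray(n,uv):
    c=eyes.camera_info(n);E=c["extrinsics"];d=E[:3,:3]@np.linalg.inv(c["mtx"])@[uv[0],uv[1],1.];return E[:3,3],d/np.linalg.norm(d)
def onz(n,uv,z):
    o,d=ray(n,uv);return o+d*(z-o[2])/d[2]
def tri(a,b):
    o1,d1=ray("side",a);o2,d2=ray("top",b)
    s=np.linalg.lstsq(np.c_[d1,-d2],o2-o1,rcond=None)[0];p,q=o1+s[0]*d1,o2+s[1]*d2
    return (p+q)/2,np.linalg.norm(p-q)
def proj(n,p):
    c=eyes.camera_info(n);q=c["mtx"]@(np.linalg.inv(c["extrinsics"])@[*p,1.])[:3];return q[:2]/q[2]
def mask(im,lo,hi,box):
    h=cv2.cvtColor(im,cv2.COLOR_RGB2HSV);m=cv2.inRange(h,lo,hi);k=np.zeros_like(m);x0,y0,x1,y1=box;k[y0:y1,x0:x1]=1;return m*k
def rect(m):
    c=max(cv2.findContours(m,cv2.RETR_EXTERNAL,cv2.CHAIN_APPROX_NONE)[0],key=cv2.contourArea)
    M=cv2.moments(c);return cv2.contourArea(c),cv2.minAreaRect(c),cv2.boundingRect(c)
E
python3 - <<'E'
from h import *
s=cv2.imread("pics/side0.png")[:,:,::-1].copy();t=cv2.imread("pics/top0.png")[:,:,::-1].copy()
rs=rect(mask(s,(0,150,110),(6,255,255),(270,290,320,330)));rt=rect(mask(t,(0,150,110),(6,255,255),(400,205,440,250)))
print(rs,rt)
print(tri(rs[1][0],rt[1][0]))
bt=rect(mask(t,(0,0,150),(180,60,255),(400,180,440,280)));print("bar",bt)
bx=cv2.boxPoints(bt[1]);print(np.round([onz("top",p,.097) for p in bx],3))
print("patch px",[proj("top",(x,y,0)).round() .tolist() for x in(.41,.56) for y in(.25,.46)])
big=np.hstack([cv2.resize(s[280:380,235:355],None,fx=3.3,fy=3.3,interpolation=2),cv2.resize(t[180:280,370:460],None,fx=3.3,fy=3.3,interpolation=2)])
cv2.imwrite("pics/z1.png",big[:,:,::-1])
E
```

```text
(125.0, ((295.3513488769531, 311.108154296875), (12.823122024536133, 20.71427345275879), 80.53767395019531), (285, 304, 21, 15)) (65.5, ((417.73822021484375, 226.09701538085938), (18.100374221801758, 4.678486347198486), 85.60128784179688), (415, 217, 6, 19))
(array([ 0.48854127, -0.23426004,  0.11904424]), np.float64(0.0016884848028505069))
bar (210.5, ((415.0, 250.5), (27.0, 10.0), 90.0), (410, 237, 11, 28))
[[ 0.467 -0.225  0.097]
 [ 0.468 -0.247  0.097]
 [ 0.409 -0.245  0.097]
 [ 0.408 -0.222  0.097]]
patch px [[201.0, 259.0], [113.0, 257.0], [205.0, 198.0], [119.0, 196.0]]
```

View pics/z1.png

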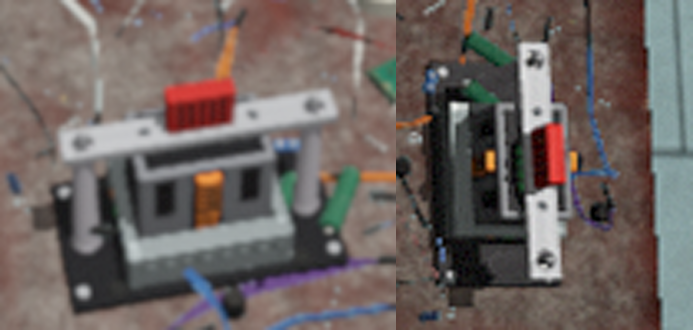

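The crop shows the bar's two pin holes: (330.5,311.5) and (260.5,323.3) in the side view, (412.1,198.2) and (415.8,258.5) in the top view. I'll use them for yaw and centre.

```bash
python3 - <<'E'
from h import *
from scipy.spatial.transform import Rotation as R
a,e1=tri((330.5,311.5),(412.1,198.2));b,e2=tri((260.5,323.3),(415.8,258.5));print(a,e1,b,e2,np.linalg.norm(a-b))
c=(a+b)/2;d=a-b;yaw=np.arctan2(d[1],d[0]);print("centre",c,"yaw",yaw)
for n,p,q in(("side",(330.5,311.5),(260.5,323.3)),("top",(412.1,198.2),(415.8,258.5))):
    A,B=onz(n,p,.1),onz(n,q,.1);print(n,A,B,(A+B)/2,np.arctan2(*(A-B)[[1,0]]),np.linalg.norm(A-B))
o=r.get_obs();Rm=R.from_rotvec(o["orientation"]).as_matrix();print(np.round(Rm,3),r.tips_ahead,o["tcp_pos"])
ty=np.arctan2(-Rm[0,1],Rm[1,1]);print("tool y yaw",ty, "turn/pi",(yaw-ty)/np.pi)
E
```

```text
[ 0.55610515 -0.23172565  0.10013125] 0.0020341768318036277 [ 0.4208318  -0.23486585  0.09959895] 0.001301781062127354 0.13531084528528511
centre [ 0.48846848 -0.23329575  0.0998651 ] yaw 0.023209586056293162
side [ 0.55719672 -0.23148677  0.1       ] [ 0.42144967 -0.23517854  0.1       ] [ 0.4893232  -0.23333266  0.1       ] 0.027189283907655314 0.1357972409224537
top [ 0.55509551 -0.23162699  0.1       ] [ 0.42015865 -0.23467599  0.1       ] [ 0.48762708 -0.23315149  0.1       ] 0.02259186665998297 0.13497131000704857
[[-0.913  0.408 -0.001]
 [ 0.408  0.913 -0.002]
 [-0.    -0.002 -1.   ]] 0.014 [0.27551927 0.61564109 0.24441451]
tool y yaw -0.4207608159830062 turn/pi 0.14132016814210116
```

Call:
step_arm(rows=[[0.29, -0.16, 0, 0, 0, 0.141], [0.29, -0.16, 0, 0, 0, 0.141], [0.29, -0.16, 0, 0, 0, 0.141], [0.29, -0.16, 0, 0, 0, 0.141], [0.29, -0.16, 0, 0, 0, 0.141]], jaw=0)

```text
clock: 0.52
tcp_pos: [0.4533, 0.517, 0.2449]
orientation: [-0.036, 3.141, -0.003]
contact_force: [0.1, 0.5, 0.3]
grip_width: 0.0852
gripper_force: 0.0
```

Call:
step_arm(rows=[[0, -0.33, 0, 0, 0, 0], [0, -0.33, 0, 0, 0, 0], [0, -0.33, 0, 0, 0, 0], [0, -0.33, 0, 0, 0, 0], [0, -0.33, 0, 0, 0, 0]])

```text
clock: 0.93
tcp_pos: [0.4497, 0.318, 0.2448]
orientation: [0.031, -3.141, 0.003]
contact_force: [0.2, -0.8, -0.6]
grip_width: 0.0854
gripper_force: 0.0
```

Call:
step_arm(rows=[[0, -0.33, 0, 0, 0, 0], [0, -0.33, 0, 0, 0, 0], [0, -0.33, 0, 0, 0, 0], [0, -0.33, 0, 0, 0, 0], [0, -0.33, 0, 0, 0, 0]])

```text
clock: 1.35
tcp_pos: [0.449, 0.1204, 0.2451]
orientation: [0.031, -3.141, 0.001]
contact_force: [0.2, -0.6, 0.4]
grip_width: 0.0855
gripper_force: 0.0
```

Call:
step_arm(rows=[[0, -0.33, 0, 0, 0, 0], [0, -0.33, 0, 0, 0, 0], [0, -0.33, 0, 0, 0, 0], [0, -0.33, 0, 0, 0, 0], [0, -0.33, 0, 0, 0, 0]])

```text
clock: 1.77
tcp_pos: [0.4488, -0.0774, 0.2453]
orientation: [0.031, -3.141, 0.001]
contact_force: [-0.6, -0.6, 0.3]
grip_width: 0.0855
gripper_force: 0.0
```

Call:
step_arm(rows=[[0.065, -0.26, 0, 0, 0, 0], [0.065, -0.26, 0, 0, 0, 0], [0.065, -0.26, 0, 0, 0, 0], [0.065, -0.26, 0, 0, 0, 0], [0.065, -0.26, 0, 0, 0, 0]])

```text
clock: 2.18
tcp_pos: [0.4886, -0.2377, 0.2456]
orientation: [-0.021, 3.141, -0.007]
contact_force: [-0.0, 0.1, 0.3]
grip_width: 0.0851
gripper_force: 0.0
```

Call:
step_arm(rows=[[0, -0.004, -0.06, 0, 0, 0], [0, -0.004, -0.12, 0, 0, 0], [0, -0.004, -0.18, 0, 0, 0], [0, -0.004, -0.18, 0, 0, 0], [0, -0.004, -0.18, 0, 0, 0]])

```text
clock: 2.6
tcp_pos: [0.4873, -0.2318, 0.1362]
orientation: [0.035, -3.137, -0.002]
contact_force: [1.2, -0.5, 0.4]
grip_width: 0.0854
gripper_force: 0.0
```

```bash
python3 - <<'E'
from h import *
o=r.get_obs();print(o["tcp_pos"],o["orientation"],o["contact_force"])
s=eyes.grab_frame("side");t=eyes.grab_frame("top")
big=np.hstack([cv2.resize(s[220:380,225:345],None,fx=3.3,fy=3.3,interpolation=2),cv2.resize(t[140:300,350:460],None,fx=3.3,fy=3.3,interpolation=2)])
cv2.imwrite("pics/z2.png",big[:,:,::-1])
E
```

```text
[ 0.48732575 -0.23177126  0.13617624] [ 3.46405282e-02 -3.13683600e+00 -1.79772200e-03] [ 1.212343   -0.53594925  0.38289928]
```

View pics/z2.png

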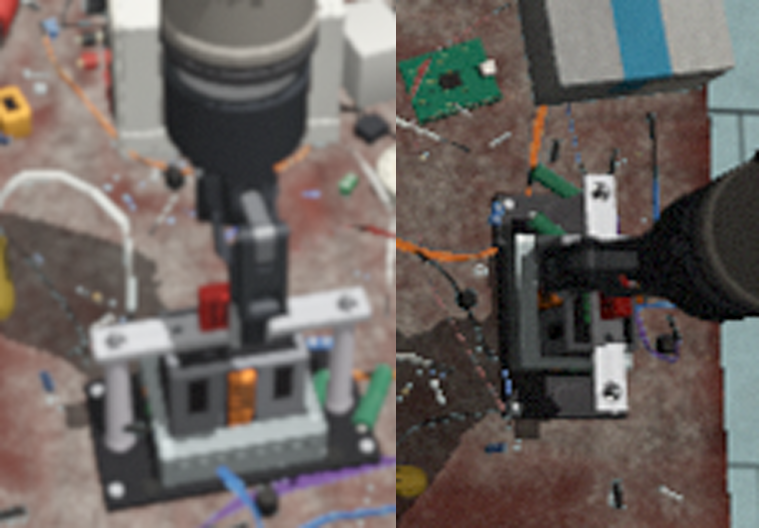

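The fingers straddle the fin: fin at about crop (215,307), near finger tip around crop (265,340). I'll check that against the projected pose.

```bash
python3 - <<'E'
from h import *
for y in(-.275,-.285):
  for x in (.476,.487,.498):
    p=proj("side",(x,y,.13));print(x,y,p.round(1),((p-[225,220])*3.3).round())
print(proj("side",(.4885,-.2333,.127)),r.get_obs()["tcp_pos"])
E
```

```text
0.476 -0.275 [293.6 325.3] [226. 348.]
0.487 -0.275 [299.7 324.4] [246. 345.]
0.498 -0.275 [305.7 323.5] [266. 342.]
0.476 -0.285 [294.7 329.8] [230. 362.]
0.487 -0.285 [300.9 328.8] [250. 359.]
0.498 -0.285 [306.9 327.9] [270. 356.]
[295.73246528 307.75260602] [ 0.4897792  -0.2327829   0.13909343]
```

Call:
step_arm(rows=[[0, 0, -0.015, 0, 0, 0], [0, 0, -0.033, 0, 0, 0], [0, 0, -0.033, 0, 0, 0], [0, 0, -0.033, 0, 0, 0], [0, 0, -0.033, 0, 0, 0]])

```text
clock: 3.12
tcp_pos: [0.4888, -0.2323, 0.1177]
orientation: [-0.035, 3.141, -0.0]
contact_force: [-1.0, -0.4, 0.8]
grip_width: 0.0856
gripper_force: 0.0
```

Call:
step_arm(rows=[[0, 0, 0, 0, 0, 0], [0, 0, 0, 0, 0, 0], [0, 0, 0, 0, 0, 0], [0, 0, 0, 0, 0, 0], [0, 0, 0, 0, 0, 0]], jaw=1, squeeze=40)

```text
clock: 3.53
tcp_pos: [0.4888, -0.2323, 0.1176]
orientation: [-0.035, 3.141, -0.0]
contact_force: [-0.7, -0.0, -0.6]
grip_width: 0.0258
gripper_force: 0.0
```

Call:
step_arm(rows=[[0, 0, 0, 0, 0, 0], [0, 0, 0, 0, 0, 0], [0, 0, 0, 0, 0, 0], [0, 0, 0, 0, 0, 0], [0, 0, 0, 0, 0, 0]])

```text
clock: 3.95
tcp_pos: [0.4888, -0.2323, 0.1176]
orientation: [-0.035, 3.141, -0.0]
contact_force: [-0.0, -0.2, 1.9]
grip_width: 0.0112
gripper_force: 41.4
```

Call:
step_arm(rows=[[0, 0, 0.01, 0, 0, 0], [0, 0, 0.03, 0, 0, 0], [0, 0, 0.05, 0, 0, 0], [0, 0, 0.07, 0, 0, 0], [0, 0, 0.09, 0, 0, 0]])

```text
clock: 4.37
tcp_pos: [0.4888, -0.2324, 0.173]
orientation: [-0.035, 3.141, -0.0]
contact_force: [0.5, -0.5, -1.2]
grip_width: 0.0111
gripper_force: 41.1
```

Call:
step_arm(rows=[[0, 0, 0.03, 0, 0, 0], [0, 0, 0.06, 0, 0, 0], [0, 0, 0.09, 0, 0, 0], [0, 0, 0.11, 0, 0, 0], [0, 0, 0.11, 0, 0, 0]])

```text
clock: 4.78
tcp_pos: [0.4901, -0.2331, 0.241]
orientation: [-0.034, 3.136, -0.002]
contact_force: [-0.4, 0.3, -1.3]
grip_width: 0.0114
gripper_force: 41.1
```

```bash
python3 - <<'E'
from h import *
s=eyes.grab_frame("side");t=eyes.grab_frame("top")
big=np.hstack([cv2.resize(s[180:380,225:345],None,fx=3,fy=3,interpolation=2),cv2.resize(t[120:320,340:460],None,fx=3,fy=3,interpolation=2)])
cv2.imwrite("pics/z3.png",big[:,:,::-1])
E
```

```text
(no output)
```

View pics/z3.png

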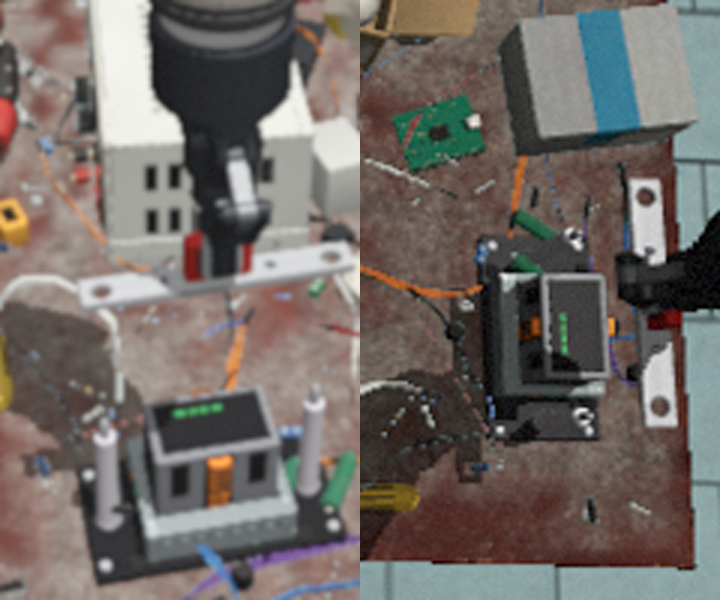

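The keeper hangs level in the gripper, clear of both pins. The cassette, its orange paddles and the pin tips are now visible: pins at side crop (107,428) and (313,390), top crop (573,238) and (583,412).

```bash
python3 - <<'E'
from h import *
f=lambda u,v:(225+u/3,180+v/3)
g=lambda u,v:(340+(u-360)/3,120+v/3)
a,e=tri(f(313,390),g(573,238));b,e2=tri(f(107,428),g(583,412));d=a-b;print(a,e,b,e2,(a+b)/2,np.linalg.norm(d),np.arctan2(d[1],d[0]))
for n,h,A,B in(("side",f,(313,390),(107,428)),("top",g,(573,238),(583,412))):
    p,q=onz(n,h(*A),.106),onz(n,h(*B),.106);print(n,(p+q)/2,np.arctan2(*(p-q)[[1,0]]),np.linalg.norm(p-q))
Q=np.array([onz("top",g(*p),.088) for p in((542,273),(605,278),(605,380),(543,380))]);print("cassette top",Q.round(4),Q.mean(0))
print(np.round(r.get_obs()["joints"],2))
E
```

```text
[ 0.55385431 -0.2287708   0.10130762] 0.0033616409139599337 [ 0.42242993 -0.23222319  0.09814303] 0.0005924426538108219 [ 0.48814212 -0.23049699  0.09972532] 0.13150779779746097 0.02626297318411074
side [ 0.48785531 -0.23557801  0.106     ] 0.04689586415322233 0.13297776720148455
top [ 0.48672518 -0.22797854  0.106     ] 0.019266480143007674 0.12891263769033523
cassette top [[ 0.5271 -0.2089  0.088 ]
 [ 0.5247 -0.2569  0.088 ]
 [ 0.4475 -0.2536  0.088 ]
 [ 0.4462 -0.207   0.088 ]] [ 0.48638241 -0.23160139  0.088     ]
[ 0.    0.27  0.4   1.91 -0.13  0.98  2.05]
```

Call:
step_arm(rows=[[0, 0.06, 0, 0, 0, 0], [0, 0.12, 0, 0, 0, 0], [0, 0.18, 0, 0, 0, 0], [0, 0.24, 0, 0, 0, 0], [0, 0.3, 0, 0, 0, 0]])

```text
clock: 5.3
tcp_pos: [0.4876, -0.0507, 0.2365]
orientation: [0.034, -3.139, 0.0]
contact_force: [0.4, 0.3, -0.4]
grip_width: 0.0112
gripper_force: 41.1
```

Call:
step_arm(rows=[[0, 0.06, 0, 0, 0, 0.03], [0, 0.12, 0, 0, 0, 0.06], [0, 0.18, 0, 0, 0, 0.1], [0, 0.24, 0, 0, 0, 0.1], [0, 0.3, 0, 0, 0, 0.1]])

```text
clock: 5.72
tcp_pos: [0.4876, 0.1291, 0.2365]
orientation: [0.526, -3.095, 0.001]
contact_force: [-0.0, 1.1, -0.9]
grip_width: 0.0108
gripper_force: 41.0
```

```bash
python3 - <<'E'
from bench import r
print(r.get_obs()["joints"].round(2))
E
```

```text
[-0.5   0.21  0.13  1.97 -0.03  0.97  1.56]
```

Call:
step_arm(rows=[[0, 0.06, 0, 0, 0, 0.038], [0, 0.12, 0, 0, 0, 0.076], [0, 0.18, 0, 0, 0, 0.114], [0, 0.24, 0, 0, 0, 0.152], [0, 0.3, 0, 0, 0, 0.19]])

```text
clock: 6.13
tcp_pos: [0.4878, 0.309, 0.2362]
orientation: [1.421, -2.799, 0.0]
contact_force: [0.6, -0.1, -0.8]
grip_width: 0.011
gripper_force: 41.0
```

Call:
step_arm(rows=[[0, 0.04, 0, 0, 0, 0.038], [0, 0.077, 0, 0, 0, 0.076], [0, 0.077, 0, 0, 0, 0.114], [0, 0.077, 0, 0, 0, 0.152], [0, 0.077, 0, 0, 0, 0.19]])

```text
clock: 6.55
tcp_pos: [0.4878, 0.354, 0.2358]
orientation: [2.182, -2.256, -0.001]
contact_force: [-0.2, 0.2, -0.1]
grip_width: 0.0114
gripper_force: 41.0
```

Call:
step_arm(rows=[[0, 0, 0, 0, 0, 0.01], [0, 0, 0, 0, 0, 0.01]])

```text
clock: 6.72
tcp_pos: [0.4881, 0.3533, 0.236]
orientation: [2.21, -2.229, -0.001]
contact_force: [-0.0, -0.2, -1.2]
grip_width: 0.0106
gripper_force: 41.0
```

```bash
python3 - <<'E'
from h import *
t=eyes.grab_frame("top");o=r.get_obs();print(o["joints"].round(2),o["tcp_pos"],o["orientation"])
cv2.imwrite("pics/z4.png",cv2.resize(t[120:320,60:280],None,fx=3,fy=3,interpolation=2)[:,:,::-1])
E
```

```text
[-0.6   0.38 -0.17  1.73  0.07  1.04  2.34] [0.48821554 0.35336229 0.23621185] [ 2.20813349e+00 -2.23136235e+00 -6.57552233e-04]
```

View pics/z4.png

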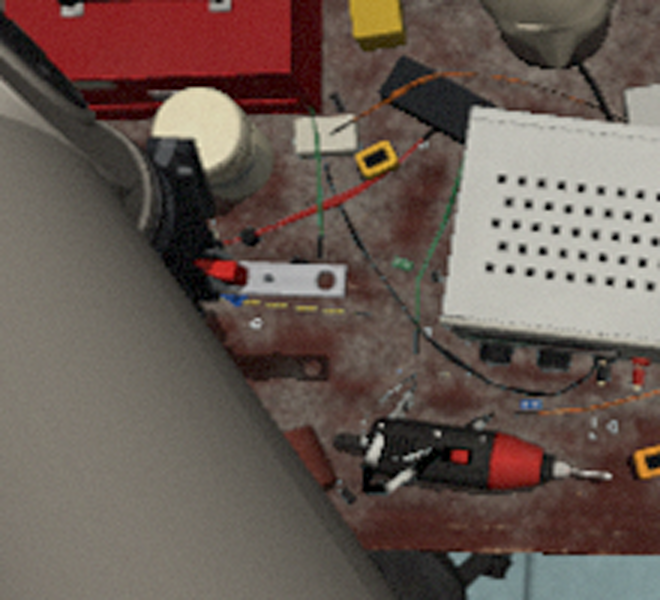

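The bar lies along y above the clear patch. Only thin wires and flat litter are under it, and the jar is well beyond. Lowering.

Call:
step_arm(rows=[[0, 0, -0.06, 0, 0, 0], [0, 0, -0.12, 0, 0, 0], [0, 0, -0.18, 0, 0, 0], [0, 0, -0.24, 0, 0, 0], [0, 0, -0.29, 0, 0, 0]])

```text
clock: 7.18
tcp_pos: [0.4877, 0.353, 0.0607]
orientation: [2.208, -2.232, -0.0]
contact_force: [-0.1, -0.4, -1.8]
grip_width: 0.0114
gripper_force: 41.1
```

Call:
step_arm(rows=[[0, 0, -0.02, 0, 0, 0], [0, 0, -0.04, 0, 0, 0], [0, 0, -0.045, 0, 0, 0], [0, 0, -0.05, 0, 0, 0], [0, 0, -0.05, 0, 0, 0]])

```text
clock: 7.6
tcp_pos: [0.4895, 0.3545, 0.0345]
orientation: [-2.209, 2.231, -0.0]
contact_force: [0.1, 0.5, -0.8]
grip_width: 0.0114
gripper_force: 41.0
```

Creep down until contact.

Call:
step_arm(rows=[[0, 0, -0.003, 0, 0, 0], [0, 0, -0.006, 0, 0, 0], [0, 0, -0.008, 0, 0, 0], [0, 0, -0.01, 0, 0, 0], [0, 0, -0.01, 0, 0, 0]])

```text
clock: 8.02
tcp_pos: [0.4888, 0.3539, 0.0276]
orientation: [-2.211, 2.232, -0.0]
contact_force: [-0.5, -0.8, -0.3]
grip_width: 0.0114
gripper_force: 41.0
```

Call:
step_arm(rows=[[0, 0, -0.001, 0, 0, 0], [0, 0, -0.002, 0, 0, 0], [0, 0, -0.003, 0, 0, 0], [0, 0, -0.003, 0, 0, 0], [0, 0, -0.003, 0, 0, 0]])

```text
clock: 8.43
tcp_pos: [0.4888, 0.354, 0.0267]
orientation: [-2.211, 2.232, -0.0]
contact_force: [-2.4, -1.5, 7.3]
grip_width: 0.0116
gripper_force: 42.3
```

Call:
step_arm(rows=[[0, 0, 0, 0, 0, 0], [0, 0, 0, 0, 0, 0], [0, 0, 0, 0, 0, 0], [0, 0, 0, 0, 0, 0], [0, 0, 0, 0, 0, 0]], jaw=0.4)

```text
clock: 8.85
tcp_pos: [0.4887, 0.3539, 0.0256]
orientation: [2.211, -2.232, -0.0]
contact_force: [-0.5, -0.6, 0.7]
grip_width: 0.0513
gripper_force: 0.0
```

Call:
step_arm(rows=[[0, 0, 0.01, 0, 0, 0], [0, 0, 0.04, 0, 0, 0], [0, 0, 0.08, 0, 0, 0], [0, 0, 0.14, 0, 0, 0], [0, 0, 0.2, 0, 0, 0]])

```text
clock: 9.27
tcp_pos: [0.488, 0.3534, 0.1466]
orientation: [2.21, -2.23, -0.0]
contact_force: [1.0, 0.0, -0.3]
grip_width: 0.0514
gripper_force: 0.0
```

Call:
step_arm(rows=[[0, 0, 0.06, 0, 0, 0], [0, 0, 0.12, 0, 0, 0], [0, 0, 0.16, 0, 0, 0], [0, -0.06, 0.18, 0, 0, -0.038], [0, -0.12, 0.18, 0, 0, -0.076]])

```text
clock: 9.68
tcp_pos: [0.4896, 0.2844, 0.2579]
orientation: [-1.924, 2.474, 0.001]
contact_force: [1.0, -1.1, -1.1]
grip_width: 0.0513
gripper_force: 0.0
```

Call:
step_arm(rows=[[0, -0.06, 0, 0, 0, -0.038], [0, -0.12, 0, 0, 0, -0.076], [0, -0.18, 0, 0, 0, -0.114], [0, -0.24, 0, 0, 0, -0.152], [0, -0.3, 0, 0, 0, -0.19]])

```text
clock: 10.1
tcp_pos: [0.4883, 0.1002, 0.2543]
orientation: [-1.107, 2.939, 0.0]
contact_force: [1.1, -0.3, -0.3]
grip_width: 0.0514
gripper_force: 0.0
```

Call:
step_arm(rows=[[0, -0.05, 0, 0, 0, -0.038], [0, -0.1, 0, 0, 0, -0.076], [0, -0.13, 0, 0, 0, -0.114], [0, -0.13, 0, 0, 0, -0.152], [0, -0.13, 0, 0, 0, -0.19]], jaw=0)

```text
clock: 10.52
tcp_pos: [0.4885, 0.0222, 0.2542]
orientation: [-0.188, 3.135, 0.0]
contact_force: [0.4, 1.1, -0.6]
grip_width: 0.0852
gripper_force: 0.0
```

```bash
python3 - <<'E'
from h import *
s=eyes.grab_frame("side");t=eyes.grab_frame("top");o=r.get_obs();print(o["tcp_pos"],o["orientation"])
for n,im,off in(("side",s,(235,280)),("top",t,(370,180))):
    m=mask(im,(8,150,120),(20,255,255),(off[0],off[1],off[0]+110,off[1]+100))
    for c in cv2.findContours(m,cv2.RETR_EXTERNAL,cv2.CHAIN_APPROX_NONE)[0]:
        if cv2.contourArea(c)>2: print(n,cv2.contourArea(c),cv2.minAreaRect(c))
a=np.hstack([cv2.resize(s[280:380,235:345],None,fx=3.5,fy=3.5,interpolation=2),cv2.resize(t[180:280,370:460],None,fx=3.5,fy=3.5,interpolation=2)])
b=cv2.resize(t[180:280,60:260],(700,350),interpolation=2)
w=min(a.shape[1],b.shape[1]);cv2.imwrite("pics/z5.png",np.vstack([a[:,:w],b[:240,:w]])[:,:,::-1])
E
```

```text
[0.48860164 0.02367661 0.25409687] [-1.99487759e-01  3.13489131e+00  4.42985484e-04]
side 10.5 ((297.5, 345.5), (3.0, 5.0), 90.0)
side 25.0 ((297.82354736328125, 334.79412841796875), (5.335783958435059, 7.518604278564453), 75.96376037597656)
side 16.5 ((302.38238525390625, 300.9706115722656), (2.6678919792175293, 14.309601783752441), 14.03624439239502)
top 5.0 ((423.5, 228.5), (5.0, 1.0), 90.0)
```

View pics/z5.png

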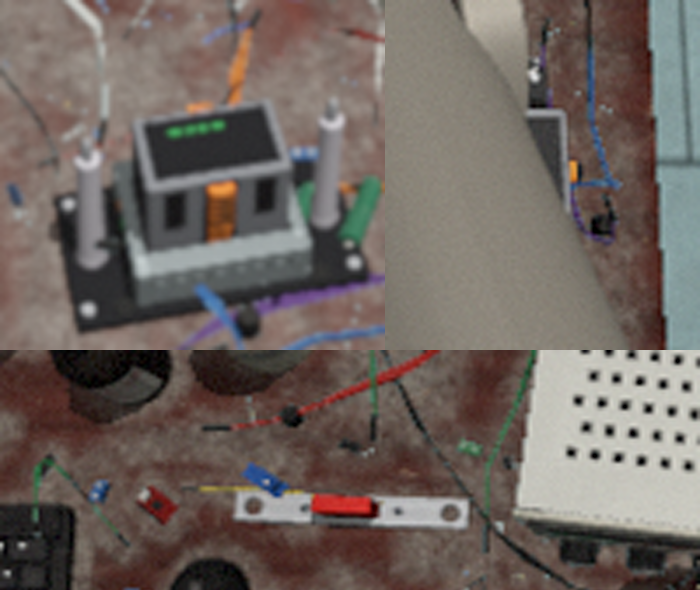

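The keeper lies flat and free on the patch. In the side view the cassette's top-face corners are at crop (133,117), (265,103), (291,172), (147,190). I'll compute the cassette centre from those.

```bash
python3 - <<'E'
from h import *
f=lambda u,v:(235+u/3.5,280+v/3.5)
Q=np.array([onz("side",f(*p),.088) for p in((133,117),(265,103),(291,172),(147,190))]);print(Q.round(4),Q.mean(0))
print([np.linalg.norm(Q[i]-Q[i-1]).round(4) for i in range(4)],np.arctan2(*(Q[1]-Q[0])[[1,0]]),np.arctan2(*(Q[2]-Q[3])[[1,0]]))
p=onz("side",f(113*0+222,184),.084);print("right paddle top",p)
p,q=onz("side",f(331,108),.106),onz("side",f(88,158),.106);print((p+q)/2,np.linalg.norm(p-q))
print("catchL/R top px", onz("top",(423.5,228.5),.084))
E
```

```text
[[ 0.4498 -0.2059  0.088 ]
 [ 0.5239 -0.2094  0.088 ]
 [ 0.5267 -0.2587  0.088 ]
 [ 0.4489 -0.2563  0.088 ]] [ 0.48732617 -0.23259748  0.088     ]
[np.float64(0.0505), np.float64(0.0742), np.float64(0.0494), np.float64(0.0779)] -0.04782292582906198 -0.030909421040007795
right paddle top [ 0.48948019 -0.25667221  0.084     ]
[ 0.48691808 -0.23940374  0.106     ] 0.1348472840107282
catchL/R top px [ 0.48907034 -0.26119859  0.084     ]
```

Cassette-edge yaw (about −0.03) disagrees with pin yaw (about +0.025). I'll settle it with detected line segments.

```bash
python3 - <<'E'
from h import *
s=eyes.grab_frame("side")
t=cv2.imread("pics/top0.png")[:,:,::-1].copy();z3=cv2.imread("pics/z3.png")[:,360:,::-1].copy()
def seg(n,im,box,sc,L):
    x0,y0,x1,y1=box;g=cv2.cvtColor(im,cv2.COLOR_RGB2GRAY)
    for l in cv2.createLineSegmentDetector().detect(g)[0][:,0]:
        a=np.array([x0,y0])+l[:2]/sc;b=np.array([x0,y0])+l[2:]/sc
        if np.hypot(*(a-b))<L: continue
        A,B=[onz(n,p,.088) for p in(a,b)]
        if A[0]>B[0]:A,B=B,A
        y=np.arctan2(*(B-A)[[1,0]])
        if abs(y)<.35 : print(n,"x-ish",a.round(1),b.round(1),"yaw %.3f"%y,A[:2].round(3),B[:2].round(3))
        elif abs(abs(y)-np.pi/2)<.35: print(n,"y-ish",a.round(1),b.round(1),"yaw %.3f"%((y%np.pi)-np.pi/2),A[:2].round(3),B[:2].round(3))
b=(240,290,350,380);seg("side",cv2.resize(s[290:380,240:350],None,fx=4,fy=4,interpolation=2),b,4,15)
seg("top",z3,(340,120,460,320),3,15)
cv2.imwrite("pics/z6.png",cv2.resize(s[290:380,240:350],None,fx=7,fy=6.6,interpolation=2)[:,:,::-1])
E
```

```text
side x-ish [315.  325.5] [279.7 331.3] yaw 0.017 [ 0.455 -0.251] [ 0.523 -0.249]
side x-ish [317.5 345.4] [277.2 352.3] yaw 0.017 [ 0.442 -0.295] [ 0.517 -0.294]
side y-ish [279.4 331.2] [275.8 315.9] yaw 0.013 [ 0.454 -0.213] [ 0.454 -0.25 ]
side x-ish [281.3 314.5] [305.3 310.9] yaw 0.008 [ 0.465 -0.212] [ 0.513 -0.211]
side x-ish [294.1 369. ] [257.8 375.3] yaw 0.014 [ 0.402 -0.335] [ 0.465 -0.334]
side y-ish [309.8 309.4] [314.9 325.1] yaw 0.018 [ 0.522 -0.209] [ 0.523 -0.248]
side y-ish [256.8 375.1] [251.8 348.8] yaw 0.028 [ 0.399 -0.28 ] [ 0.4   -0.335]
side y-ish [273.2 336.7] [272.4 320.5] yaw -0.125 [ 0.441 -0.26 ] [ 0.446 -0.223]
side x-ish [276.  359.1] [322.6 351. ] yaw 0.016 [ 0.438 -0.309] [ 0.523 -0.308]
side x-ish [283.6 319.3] [298.5 316.9] yaw 0.018 [ 0.467 -0.224] [ 0.497 -0.223]
side x-ish [341.8 360.6] [325.2 363. ] yaw -0.023 [ 0.521 -0.333] [ 0.551 -0.333]
side y-ish [257.3 339.8] [257.2 355.5] yaw -0.144 [ 0.406 -0.296] [ 0.411 -0.262]
side x-ish [275.4 367.3] [290.7 364.6] yaw 0.024 [ 0.434 -0.325] [ 0.461 -0.325]
top x-ish [441.9 208.1] [440. 179.] yaw 0.01
[... 1742 characters left out ...]
 ] [392.2 172.2] yaw 0.155 [ 0.618 -0.192] [ 0.627 -0.253]
top x-ish [455.2 176. ] [456.  191.9] yaw -0.004 [ 0.576 -0.339] [ 0.613 -0.339]
top y-ish [350.6 131.3] [367.7 131.2] yaw 0.041 [ 0.714 -0.097] [ 0.715 -0.137]
top x-ish [418.1 158.3] [413.5 132.9] yaw 0.135 [ 0.653 -0.254] [ 0.715 -0.246]
top x-ish [454.1 194. ] [453.2 175.6] yaw -0.007 [ 0.57  -0.334] [ 0.614 -0.334]
top x-ish [426.4 123.8] [433.5 161.1] yaw 0.138 [ 0.647 -0.29 ] [ 0.739 -0.277]
top y-ish [385.6 251.6] [408.1 251.8] yaw 0.016 [ 0.434 -0.172] [ 0.435 -0.223]
top x-ish [380.8 246.5] [380.3 226.4] yaw 0.004 [ 0.445 -0.162] [ 0.491 -0.161]
top x-ish [386.8 221.4] [387.7 250.6] yaw 0.006 [ 0.437 -0.177] [ 0.502 -0.176]
```

View pics/z6.png

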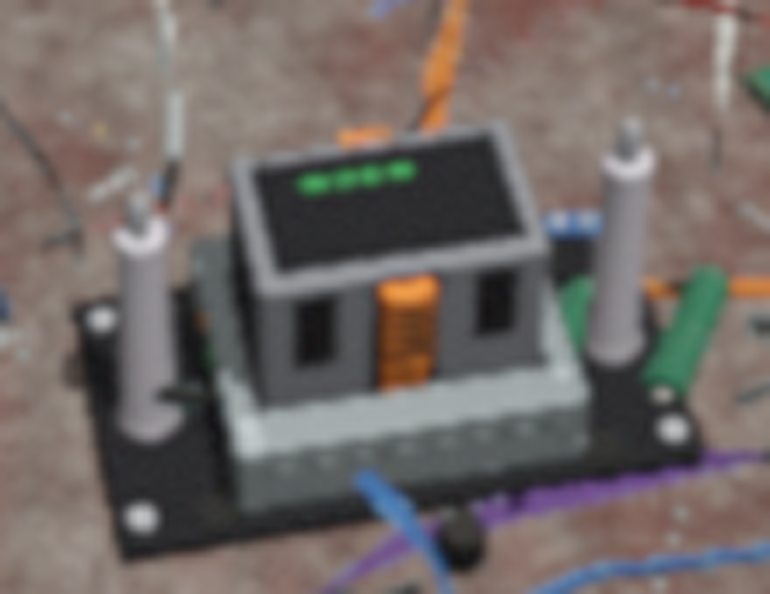

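Segments give yaw ≈ 0.017 and centre ≈ (0.488, −0.232). The cassette sits square in the dock with its right paddle visible at crop (408,330).

Call:
step_arm(rows=[[0, -0.06, 0, 0, 0, -0.035], [0, -0.12, 0, 0, 0, -0.035], [0, -0.18, 0, 0, 0, -0.035], [0, -0.24, 0, 0, 0, -0.035], [0, -0.29, 0, 0, 0, -0.035]], jaw=0)

```text
clock: 11.08
tcp_pos: [0.4884, -0.1523, 0.2541]
orientation: [-0.036, 3.141, -0.001]
contact_force: [0.2, -0.4, -0.8]
grip_width: 0.0854
gripper_force: 0.0
```

Call:
step_arm(rows=[[-0.001, -0.06, 0, 0, 0, 0], [-0.001, -0.12, 0, 0, 0, 0], [-0.001, -0.136, 0, 0, 0, 0], [-0.001, -0.136, 0, 0, 0, 0], [-0.001, -0.136, 0, 0, 0, 0]])

```text
clock: 11.5
tcp_pos: [0.4881, -0.2313, 0.2536]
orientation: [0.033, -3.141, -0.001]
contact_force: [-0.0, 0.8, -0.0]
grip_width: 0.0856
gripper_force: 0.0
```

Call:
step_arm(rows=[[0, 0, -0.03, 0, 0, 0], [0, 0, -0.08, 0, 0, 0], [0, 0, -0.13, 0, 0, 0], [0, 0, -0.16, 0, 0, 0], [0, 0, -0.16, 0, 0, 0]])

```text
clock: 11.92
tcp_pos: [0.4862, -0.228, 0.154]
orientation: [0.038, -3.135, -0.005]
contact_force: [-0.8, 0.5, 0.1]
grip_width: 0.0853
gripper_force: 0.0
```

```bash
python3 - <<'E'
from h import *
from scipy.spatial.transform import Rotation as R
eyes.grab_frame("side");eyes.grab_frame("side")
o=r.get_obs();M=R.from_rotvec(o["orientation"]).as_matrix();print(o["tcp_pos"],M[:,2].round(4),"yaw",np.arctan2(-M[0,1],M[1,1]),o["joints"].round(2))
E
```

```text
[ 0.48848254 -0.22996769  0.1577767 ] [-9.e-04  9.e-04 -1.e+00] yaw 0.022432917033874268 [ 0.05  0.37  0.34  1.98 -0.17  0.82  2.08]
```

Call:
step_arm(rows=[[0, -0.002, -0.03, 0, 0, 0], [0, -0.002, -0.06, 0, 0, 0], [0, -0.002, -0.09, 0, 0, 0], [0, -0.002, -0.11, 0, 0, 0], [0, -0.002, -0.11, 0, 0, 0]])

```text
clock: 12.43
tcp_pos: [0.488, -0.2319, 0.091]
orientation: [0.032, -3.14, -0.002]
contact_force: [-0.9, 0.4, 0.5]
grip_width: 0.0855
gripper_force: 0.0
```

Call:
step_arm(rows=[[0, 0, -0.015, 0, 0, 0], [0, 0, -0.03, 0, 0, 0], [0, 0, -0.04, 0, 0, 0], [0, 0, -0.05, 0, 0, 0], [0, 0, -0.05, 0, 0, 0]])

```text
clock: 12.85
tcp_pos: [0.4876, -0.2326, 0.0607]
orientation: [0.03, -3.14, -0.001]
contact_force: [0.5, 0.5, 0.1]
grip_width: 0.0852
gripper_force: 0.0
```

```bash
python3 - <<'E'
from h import *
s=eyes.grab_frame("side")
o=r.get_obs();print(o["tcp_pos"],o["contact_force"])
cv2.imwrite("pics/z7.png",cv2.resize(s[250:380,235:355],None,fx=4.5,fy=4.5,interpolation=2)[:,:,::-1])
E
```

```text
[ 0.48779037 -0.23277253  0.06122759] [ 0.45217266 -0.28616404 -0.91828696]
```

View pics/z7.png

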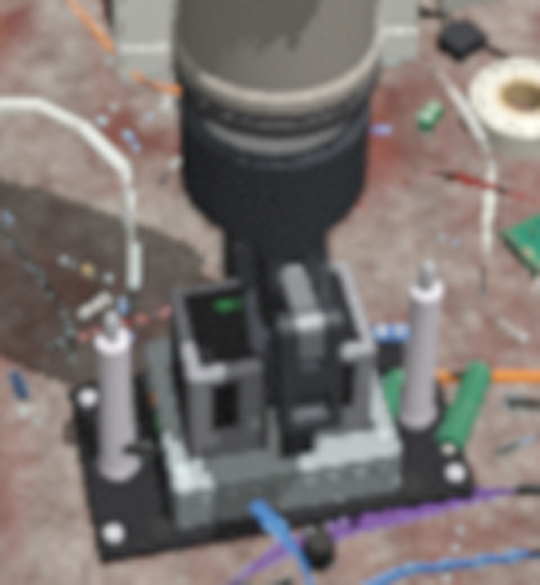

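The near finger covers the right paddle, with its tip at crop (297,450) just above the dock wall. Pinching.

Call:
step_arm(rows=[[0, 0, 0, 0, 0, 0], [0, 0, 0, 0, 0, 0], [0, 0, 0, 0, 0, 0], [0, 0, 0, 0, 0, 0], [0, 0, 0, 0, 0, 0]], jaw=1, squeeze=60)

```text
clock: 13.32
tcp_pos: [0.4888, -0.2329, 0.0625]
orientation: [-0.03, 3.14, -0.0]
contact_force: [-0.2, 0.3, 4.8]
grip_width: 0.0493
gripper_force: 63.3
```

Call:
step_arm(rows=[[0, 0, 0, 0, 0, 0], [0, 0, 0, 0, 0, 0], [0, 0, 0, 0, 0, 0], [0, 0, 0, 0, 0, 0], [0, 0, 0, 0, 0, 0]])

```text
clock: 13.73
tcp_pos: [0.4888, -0.2329, 0.0626]
orientation: [-0.03, 3.14, -0.0]
contact_force: [-0.1, 0.8, 4.8]
grip_width: 0.0495
gripper_force: 63.3
```

Call:
step_arm(rows=[[0, 0, 0.003, 0, 0, 0], [0, 0, 0.006, 0, 0, 0], [0, 0, 0.01, 0, 0, 0], [0, 0, 0.014, 0, 0, 0], [0, 0, 0.018, 0, 0, 0]])

```text
clock: 14.15
tcp_pos: [0.488, -0.2329, 0.0726]
orientation: [0.03, -3.141, -0.0]
contact_force: [0.6, -0.9, -1.9]
grip_width: 0.0494
gripper_force: 62.4
```

Call:
step_arm(rows=[[0, 0, 0.01, 0, 0, 0], [0, 0, 0.025, 0, 0, 0], [0, 0, 0.04, 0, 0, 0], [0, 0, 0.055, 0, 0, 0], [0, 0, 0.07, 0, 0, 0]])

```text
clock: 14.57
tcp_pos: [0.4883, -0.233, 0.1158]
orientation: [-0.03, 3.141, -0.0]
contact_force: [-0.2, -0.4, -2.9]
grip_width: 0.0495
gripper_force: 62.4
```

Call:
step_arm(rows=[[0, 0, 0.02, 0, 0, 0], [0, 0, 0.04, 0, 0, 0], [0, 0, 0.06, 0, 0, 0], [0, 0, 0.075, 0, 0, 0], [0, 0, 0.081, 0, 0, 0]])

```text
clock: 14.98
tcp_pos: [0.4889, -0.2332, 0.1651]
orientation: [-0.03, 3.139, -0.001]
contact_force: [0.4, -0.4, -2.2]
grip_width: 0.0494
gripper_force: 62.3
```

Call:
step_arm(rows=[[0, 0, 0, 0, 0, 0], [0, 0, 0, 0, 0, 0], [0, 0, 0, 0, 0, 0], [0, 0, 0, 0, 0, 0], [0, 0, 0, 0, 0, 0]])

```text
clock: 15.4
tcp_pos: [0.4877, -0.2327, 0.1625]
orientation: [0.03, -3.14, -0.0]
contact_force: [0.3, -0.5, -2.6]
grip_width: 0.0492
gripper_force: 62.3
```

```bash
python3 - <<'E'
from h import *
s=eyes.grab_frame("side");t=eyes.grab_frame("top")
o=r.get_obs();print(o["tcp_pos"],o["contact_force"],o["grip_width"],o["qvel"].round(3))
big=np.hstack([cv2.resize(s[190:380,225:355],None,fx=3,fy=3,interpolation=2),cv2.resize(t[120:310,340:460],None,fx=3,fy=3,interpolation=2)])
cv2.imwrite("pics/z8.png",big[:,:,::-1])
E
```

```text
[ 0.48790536 -0.23282623  0.1626799 ] [-0.20413802 -0.75581786 -3.1876646 ] 0.04978990103913304 [ 0.    -0.004  0.    -0.002  0.     0.001  0.   ]
```

View pics/z8.png

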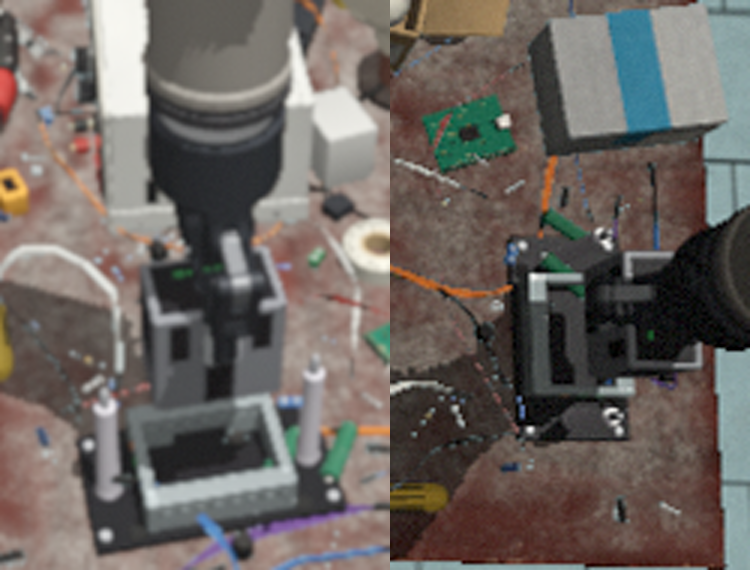

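The cassette hangs upright and pinched above the empty dock (side crop ≈ (215,320)), 10 cm up and steady. Handing in.

```bash
python3 -c "
from bench import r
print(r.hand_in())"
```

```text
the job is handed in; nothing more can be done
None
```

The job is handed in (no verdict came back): the keeper bar lies released on the clear patch, and the cassette is held pinched and upright about 10 cm above its seat in the dock, at about 15.5 s on the clock.

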